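Find the hidden release in a bench box's cover

ROBOT

A 6-joint arm with a two-finger parallel gripper is mounted at the origin on the work surface. World frame = base frame: x ahead of the robot, y to its left, z up, the work surface at z = 0. Lengths are in mm, angles in rad, forces in N, time in s.
With the tool pointing down it reaches from about 275 to 750 mm from the base axis. Payload 10.2 kg.
Tool frame: the origin (TCP) lies at the very end of the fingers, on their centre line; the grasp point (between the pads) lies 19 mm behind it; z points along the fingers, y is the direction in which the jaws open and shut (so a half turn about z gives the same grasp; the last joint's range is limited). The gripper opens to 85 mm and grips with 20 to 120 N. Pads are 22 mm wide; open, the fingers measure 114 mm over their backs; the gripper's body (76 mm by 85 mm) begins 54 mm behind the grasp point. The pads swing forward as they close: fully open they stand 13 mm farther back than shut.
Start: joints at [0.935, 0.313, 1.498, -0, 1.331, -0.223], TCP at [210.63, 480.901, 231.294] pointing down, gripper open.
Joint ranges: [-2.94, 2.94], [-0.97, 2.17], [0.19, 2.56], [-1.23, 4.37], [0.02, 3.11], [-2.88, 2.88]. Speed limits (rad/s): [2.39, 2.39, 3.01, 3.14, 3.14, 3.14].

INTERFACE

Orientations are given as a unit quaternion [w, x, y, z].
In Python, from rig import readout, cams, finish_job gives the robot as it stands. The module is installed in compiled form; this text tells all that it offers.
- The arm moves only by the tool carry_out, never from a script. Its argument "steps" is one flat list of numbers, 7 for each row, row after row: the shift along the tool's x, y, z in cm, then the turn, a rotation vector about the tool's x, y, z in units of 5 degrees (1.0 is 5 degrees), then the opening, from -1 (shut) to 1 (fully open), so that 0 is half open. In form: [x, y, z, ax, ay, az, hand, x, y, z, ax, ay, az, hand, ...]. A call has 1 to 20 rows; each row shifts and turns the commanded pose from where the row before left it, along the tool's axes as they then stand; what a row does not reach is not made up. A row lasts 1/12 s, in which the tool goes at most 41.7 mm and 7.16 degrees, less where a joint would pass 70% of its speed; a pose out of reach is approached as far as the arm can. A call with a gripper value outside its range is refused whole. The fingers move at their own pace and stop on an object; "grip_force" is the grip in N (left out, the last holds). Time passes only in rows, so rows that do not move let the fingers close. It gives the time, the measured TCP pose, the force and the opening at its end, in the units of the state.
- readout.sense(): the state, without advancing time (a new reading comes with each control period).
- cams.capture(name): name is "scene" or "side" or "wrist"; returns the picture (480x640x3 uint8, red, green, blue); there is no depth.
- cams.calibration(name): a dict with "fx", "fy", "cx", "cy" (pixels), "R" (3x3) and "t" (3): a world point X has camera coordinates R X + t; the wrist camera has in their place "T_tool_cam" (4x4, takes a point from camera to tool coordinates, whose origin is the TCP and whose axes are the flange's). Camera axes: x right, y down, z forward; pixel columns grow to the right and rows downward; lengths in mm; the calibration is good to about 2 mm. A picture is of the moment at which its call begins: read the wrist's pose just before it. calibration takes no time and is no camera call.
- finish_job(): hands the job in, once; it reports no verdict.
The state is a dict: "time_s": time; "joints": joint angles; "dq": joint speeds; "tau": joint torques, N m; "eef_pos": TCP position; "ee_rot": TCP orientation; "force": force on the tool from outside, world axes, zero at the start; "wrist_torque": the same for the moment, N m; "grip_width": opening from 0.0 (shut) to 1.0 (fully open).
Only numpy, scipy, OpenCV 4.12 (cv2) and the standard library are available. Lean on these libraries where they do the work, as an engineer would, in place of code of your own. Each camera call takes 0.05 s, during which the arm holds its last target.

TASK

The drawer of the grey steel bench box is held by a hidden catch. Feel across the flat round cover on top of the box for the flush square release pad and push the pad in with the fingertips until the drawer springs open, then come away clear. Leave everything standing on the box and around it where it is.

Things in the scene. Friction and masses are not known exactly. Their poses are not given: they have to be found in the camera images.
- case: grey steel bench box, fixed, standing on four screw legs 8 to 56 mm tall; 280 (its x) x 300 (its y) x 100 mm high; origin under its centre (legs not counted), x points from the drawer front (x = -140 mm) to its back, z up. Centred on its top lies a rigid flat round cover of the same steel, 240 mm in diameter, face 112 mm above the origin; its outer 12 mm, the rim, stands 2 mm higher
- cover_centre (a point): centre of the cover's flat face; its axes are the box's and do not turn with the cover. The cover may sit turned: the release pad's centre is 68 mm from this point, in any direction within 1.5 rad either side of the box's -x (the half ring towards the drawer front). The pad is a 54 mm square of the same steel in a 57 mm square opening, two sides along the radius, seen only as a thin outline
- release (a joint): how far the release pad is pushed in (straight down), m: 0 at rest, its face then 2 mm below the cover's; at most 0.006. Sprung: yields from about 1.5 N, about 5 N when fully in, comes back when let go. The catch lets the drawer go at about 0.004 to 0.005. A fingertip lapping over the opening's edge rests on the cover and cannot push it in
- drawer (a joint): travel of the drawer out of the box, m: 0 (up to 0.002 of play) shut; when the catch lets go a spring drives it 0.045 out within half a second, towards the box's -x, where it stays. Pulling cannot overcome the catch
- socket: chrome spark plug socket, upright cylinder 25 mm across and 62 mm tall, standing on the far left corner of the box's top; origin under its centre. Leave alone
- gauge: yellow tyre tread gauge, 26 x 71 x 10 mm, lying on the far right corner of the box's top; origin under its centre. Leave alone
- ratchet: black ratchet handle, about 210 x 34 x 38 mm, lying on the plank left of the box; origin on its underside near its middle, its length along its x axis. Leave alone
- funnel: green plastic funnel, 116 mm across, 125 mm tall, standing mouth down on the plank to the left; origin under its centre. Leave alone
- oil: grey bottle, 76 mm across, 200 mm tall, on the plank to the right; origin under its centre. Leave alone
- jar: glass jar with steel cap, 70 mm across, 85 mm tall, on the plank, front right; origin under its centre. Leave alone

How it is judged (in metres and radians):
At the end, for the whole second after the job is handed in: The drawer stands at least 35 mm out, and the socket, gauge, ratchet, funnel, bottle and jar are each within 25 mm of where they started (value of joint drawer above 0.035 m and distance of each of socket, gauge, ratchet, funnel, oil, jar from where it was at the start of the episode below 0.025 m); the robot touches nothing.
It fails at once if something on or around the box is lifted or shoved more than 25 mm (distance of any of socket, gauge, ratchet, funnel, oil, jar from where it was at the start of the episode above 0.025 m).
It also fails if it takes over 58 s, if anything falls off the work surface, if the arm or the gripper's body presses on something with over 40 N, if the wrist force passes 120 N, or if a joint passes its speed limit or range.

## Working session

There is one attempt and no reset: what is moved stays moved. The work goes in short steps, Python scripts to look and compute and a tool call to move; the robot and the scene stay as the last step left them, time stands still between calls to the robot, and variables do not carry over. Pictures are saved under pics/ and viewed, and the job is handed in when it is done.

Besides the shell and the picture viewer there is one more tool, called after ">>>" as name(argument=value, ...) on one line, values as JSON. carry_out: Moves the arm, as the interface text tells. Its arguments: {"type":"object","properties":{"steps":{"type":"array","items":{"type":"number"}},"grip_force":{"type":"number"}},"required":["steps"]}

```bash
mkdir -p pics; python3 - <<'E'
from rig import readout,cams
import cv2,json
print(readout.sense())
for n in ["scene","side","wrist"]:
    cv2.imwrite(f"pics/{n}0.png",cams.capture(n)[:,:,::-1])
    print(n,cams.calibration(n))
E
```

```text
{'time_s': 0.0, 'joints': array([ 9.34598780e-01,  3.13455341e-01,  1.49844944e+00,  1.54930442e-05,
        1.33101414e+00, -2.23418266e-01]), 'dq': array([-0.00088328, -0.00049826,  0.00126507, -0.00091028, -0.00094412,
        0.0001822 ]), 'tau': array([ 5.25624455e-04, -4.12259173e+01, -2.59747177e+01, -1.62432825e-04,
        4.03800848e-03, -1.51971108e-05]), 'eef_pos': array([210.46264691, 480.6799076 , 230.72769872]), 'ee_rot': array([-2.83163494e-04,  2.04929266e-01,  9.78776561e-01, -5.99681314e-04]), 'force': array([0.03594515, 0.26053678, 0.03736904]), 'wrist_torque': array([ 0.02191657, -0.01667421, -0.00266062]), 'grip_width': 0.9997668641672918}
scene {'fx': 444.18919525037734, 'fy': 444.18919525037734, 'cx': 306.763907033587, 'cy': 240.2214610348318, 'R': array([[-0.33870134,  0.94083967, -0.01010499],
       [ 0.60092423,  0.20804315, -0.77175652],
       [-0.72399688, -0.2674673 , -0.63583785]]), 't': array([ 199.50346417, -243.38108547, 1590.98285348])}
side {'fx': 557.6272801435045, 'fy': 557.6272801435045, 'cx': 312.17954952669373, 'cy': 236.5526417138366, 'R': array([[ 0.88716014, -0.46137384, -0.00900376],
       [-0.27757815, -0.51795559, -0.80911827],
       [ 0.36864246,  0.72031673, -0.58757685]]), 't': array([-487.20409509,  254.56876398, 1395.50909365])}
wrist {'fx': 387.3721319242499, 'fy': 387.3721319242499, 'cx': 320.43426931426995, 'cy': 235.7045949434058, 'T_tool_cam': array([[-1.22514195e-04, -9.49856132e-01, -3.12687244e-01,
         7.98420833e+01],
       [ 9.99999973e-01, -1.78226851e-04,  1.49592529e-04,
         6.16695688e-01],
       [-1.97820644e-04, -3.12687218e-01,  9.49856128e-01,
        -1.42144996e+02],
       [ 0.00000000e+00,  0.00000000e+00,  0.00000000e+00,
         1.00000000e+00]])}
```

View pics/scene0.png

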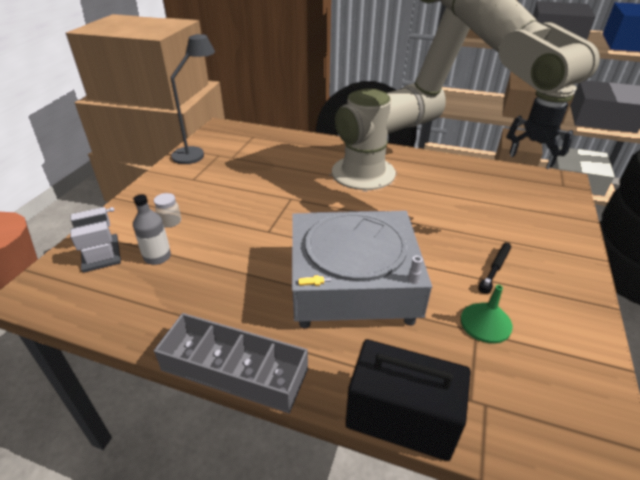

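View pics/side0.png

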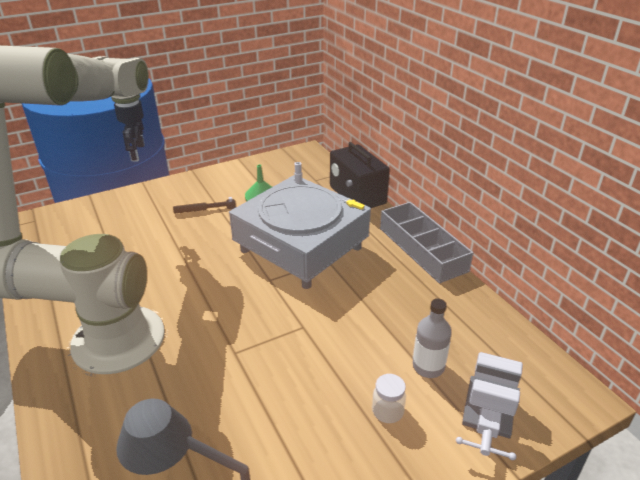

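View pics/wrist0.png

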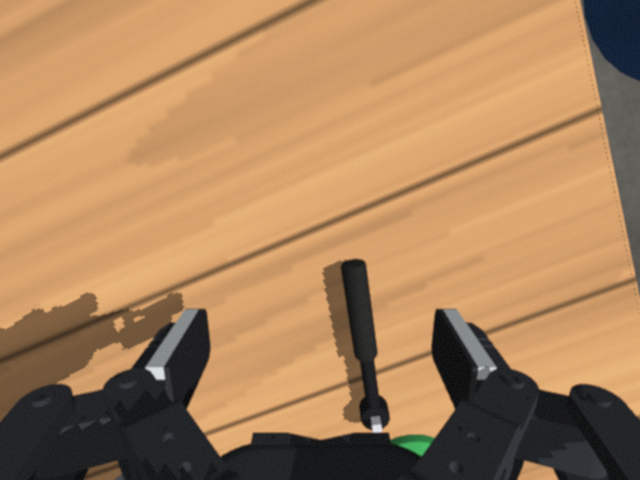

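The scene view shows the box at about (360,265) and a pad outline at about (370,228). In the side view the outline is at about (275,208). I'll zoom in on both.

```bash
python3 - <<'E'
import cv2
a=cv2.imread("pics/scene0.png")[205:330,280:440];b=cv2.imread("pics/side0.png")[155:290,220:380]
cv2.imwrite("pics/sc1.png",cv2.resize(a,None,fx=5,fy=4.6,interpolation=cv2.INTER_CUBIC) if 0 else cv2.resize(a,None,fx=4,fy=4,interpolation=cv2.INTER_CUBIC))
cv2.imwrite("pics/si1.png",cv2.resize(b,None,fx=4,fy=4,interpolation=cv2.INTER_CUBIC))
E
```

```text
(no output)
```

View pics/sc1.png

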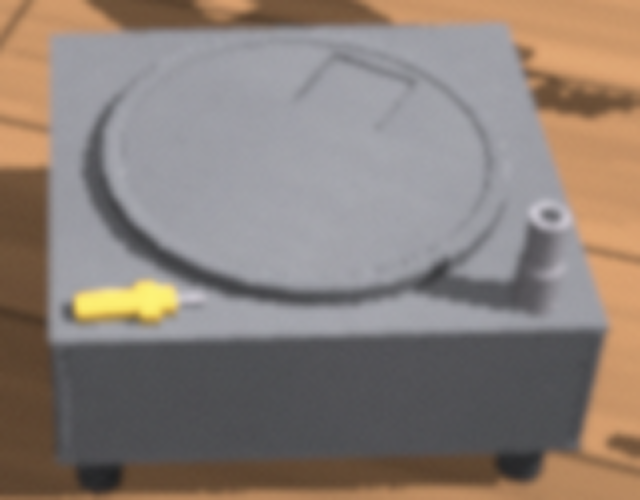

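View pics/si1.png

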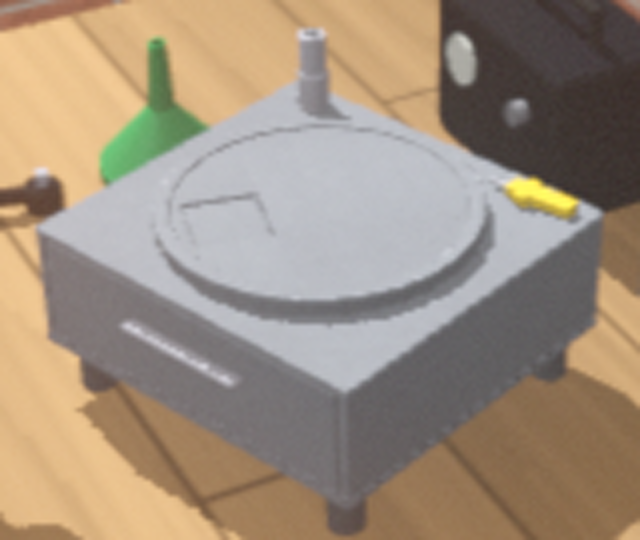

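```bash
cat > h.py <<'E'
import numpy as np
from scipy.optimize import least_squares
from scipy.spatial.transform import Rotation as Ro
from rig import cams
C={n:cams.calibration(n) for n in("scene","side")}
def proj(n,X):
    c=C[n];p=np.atleast_2d(X)@np.array(c["R"]).T+c["t"]
    return np.c_[c["fx"]*p[:,0]/p[:,2]+c["cx"],c["fy"]*p[:,1]/p[:,2]+c["cy"]]
E
python3 - <<'E'
from h import *
s=lambda p:np.array(p)/4+[280,205]-.4
d=lambda p:np.array(p)/4+[220,155]-.4
FR,FL,BL,BR=[-140,-150,100],[-140,150,100],[140,150,100],[140,-150,100]
bx={"scene":([FR,FL,BL,BR,[140,-150,0],[140,150,0]],s([(52,36),(510,25),(605,328),(50,343),(62,460),(583,450)])),
"side":([FL,FR,BR,[-140,-150,0],[-140,150,0],[140,-150,0]],d([(40,230),(345,390),(602,212),(343,497),(48,335),(597,325)]))}
def f(q,tilt):
    R=Ro.from_rotvec([q[4]*tilt,q[5]*tilt,q[3]]).as_matrix()
    return np.concatenate([(proj(n,np.array(P)@R.T+q[:3])-u).ravel() for n,(P,u) in bx.items()])
for tilt in(0,1):
    r=least_squares(f,[500,0,30,0,0,0],args=(tilt,),x_scale=[100,100,100,1,1,1]);print(r.x.round(3),abs(r.fun).max(),np.sqrt(np.mean(r.fun**2)));print(r.fun.round(1))
    if not tilt: q=r.x
# pad corners triangulated; fit angle
ps={"scene":s([(335,53),(415,82),(378,130),(297,100)]),"side":d([(182,206),(257,194),(273,235),(197,258)])}
R=Ro.from_rotvec([0,0,q[3]]).as_matrix();cc=R@[0,0,112]+q[:3];print("cover",cc)
for n,u in ps.items():
    c=C[n];Rm=np.array(c["R"]);o=-Rm.T@c["t"]
    for p in u:
        v=Rm.T@[(p[0]-c["cx"])/c["fx"],(p[1]-c["cy"])/c["fy"],1]
        X=o+v*(cc[2]-o[2])/v[2];l=R.T@(X-cc);print(n,X.round(1),l.round(1))
E
```

```text
[5.70229e+02 1.17786e+02 4.23100e+01 3.68000e-01 0.00000e+00 0.00000e+00] 2.639036593262915 0.9563530111454539
[-0.1 -0.8 -0.3 -0.5  1.6  0.2  0.1 -0.3 -1.6  1.3 -0.3  0.6 -1.6 -1.7
 -0.3 -0.1  0.3 -0.4  0.8  2.6 -0.3  0.2 -0.2 -0.6]
[ 5.70295e+02  1.17798e+02  4.23000e+01  3.68000e-01 -0.00000e+00
 -1.00000e-03] 2.64382489012894 0.9560083191344851
[-0.1 -0.8 -0.3 -0.4  1.7  0.2  0.1 -0.3 -1.6  1.3 -0.3  0.6 -1.6 -1.6
 -0.3 -0.1  0.3 -0.4  0.8  2.6 -0.3  0.2 -0.2 -0.6]
cover [570.22938856 117.78601287 154.31003399]
scene [470.7 111.  154.3] [-95.3  29.5   0. ]
scene [483.8 165.1 154.3] [-63.6  75.2   0. ]
scene [537.4 154.3 154.3] [-17.6  45.9   0. ]
scene [525.  101.  154.3] [-48.2   0.5   0. ]
side [482.1 160.6 154.3] [-66.8  71.6   0. ]
side [536.3 149.5 154.3] [-20.3  41.8   0. ]
side [523.5  95.8 154.3] [-51.5  -3.7   0. ]
side [464.7  94.7 154.3] [-106.7   16.4    0. ]
```

>>> carry_out(steps=[-2.92,-1.45,0,0,0,0,-1,-2.92,-1.45,0,0,0,0,-1,-2.92,-1.45,0,0,0,0,-1,-2.92,-1.45,0,0,0,0,-1,-2.92,-1.45,0,0,0,0,-1,-2.92,-1.45,0,0,0,0,-1,-2.92,-1.45,0,0,0,0,-1,-2.92,-1.45,0,0,0,0,-1,-2.92,-1.45,0,0,0,0,-1,-2.92,-1.45,0,0,0,0,-1,-2.92,-1.45,0,0,0,0,-1,-2.92,-1.45,0,0,0,0,-1,-2.92,-1.45,0,0,0,0,-1,-2.92,-1.45,0,0,0,0,-1,0,0,0,0,0,-1.25,-1,0,0,0,0,0,-1.25,-1,0,0,0,0,0,0,-1,0,0,0,0,0,0,-1], grip_force=60)

```text
time_s: 1.65
eef_pos: [503.5, 131.0, 231.1]
ee_rot: [-0.0, 0.099, 0.995, -0.0]
force: [0.1, -0.3, -1.2]
grip_width: -0.003
```

```bash
python3 - <<'E'
from h import *
from rig import readout
import cv2
s=readout.sense();print(s['time_s'],s['eef_pos'],s['ee_rot'],s['grip_width'],s['force'])
for n in("wrist","side"): cv2.imwrite(f"pics/{n}2.png",cams.capture(n)[:,:,::-1])
E
```

```text
1.65 [503.51998939 130.98355962 231.09690155] [-2.36951861e-04  9.87207108e-02  9.95115151e-01 -3.15876503e-05] -0.003085822335080476 [ 0.06483886 -0.28143769 -1.23154021]
```

View pics/wrist2.png

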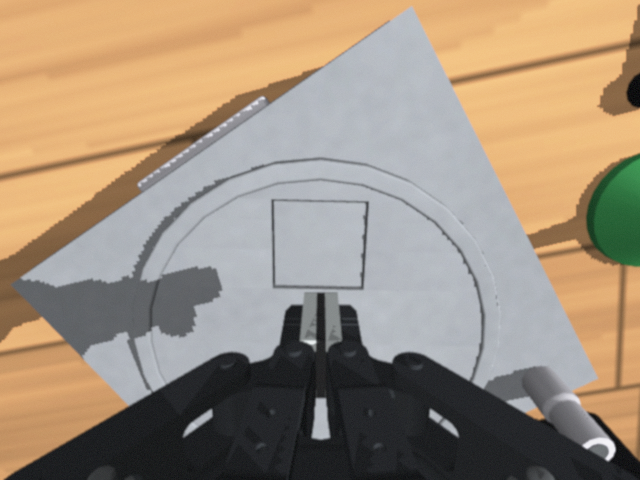

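The wrist view shows the pad outline clearly, with corners at (273,200), (368,202), (364,289) and (275,287). The shut fingertips are at about (321,300).

```bash
python3 - <<'E'
from h import *
c=cams.calibration("wrist");T=np.array(c["T_tool_cam"])
q=[-2.37e-4,.09872,.99512,0];R=Ro.from_quat([q[1],q[2],q[3],q[0]]).as_matrix();t=np.array([503.52,130.98,231.1])
o=R@T[:3,3]+t
for z in (149,154.3,160):
  L=[]
  for u,v in [(273,200),(368,202),(364,289),(275,287)]:
    d=R@T[:3,:3]@[(u-c["cx"])/c["fx"],(v-c["cy"])/c["fy"],1]
    L.append(o+d*(z-o[2])/d[2])
  L=np.array(L);m=L.mean(0);print(z,L.round(1).tolist(),m,[np.linalg.norm(L[i]-L[i-1]).round(1) for i in range(4)],"tool",(R.T@(m-t)).round(1),np.linalg.norm(m[:2]-[570.2,117.8]))
E
```

```text
149 [[470.5, 109.5, 149.0], [482.7, 164.4, 149.0], [538.4, 152.9, 149.0], [525.9, 97.5, 149.0]] [504.37522908 131.10896631 149.        ] [np.float64(56.6), np.float64(56.3), np.float64(56.8), np.float64(56.8)] tool [-0.9  0.3 82.1] 67.15674985070673
154.3 [[469.4, 110.4, 154.3], [481.4, 164.0, 154.3], [535.7, 152.8, 154.3], [523.5, 98.7, 154.3]] [502.51236875 131.48942975 154.3       ] [np.float64(55.3), np.float64(54.9), np.float64(55.5), np.float64(55.4)] tool [ 1.1  0.3 76.8] 69.05806188628239
160 [[468.3, 111.4, 160.0], [479.9, 163.6, 160.0], [532.9, 152.6, 160.0], [520.9, 100.0, 160.0]] [500.50891518 131.8986074  160.        ] [np.float64(53.9), np.float64(53.5), np.float64(54.0), np.float64(54.0)] tool [ 3.1  0.3 71.1] 71.10286938334704
```

The TCP is within about 1 mm of the pad centre, so I'll descend.

>>> carry_out(steps=[0,0,1.6,0,0,0,-1,0,0,1.6,0,0,0,-1,0,0,1.6,0,0,0,-1,0,0,1.6,0,0,0,-1,0,0,0.2,0,0,0,-1,0,0,0.2,0,0,0,-1,0,0,0,0,0,0,-1,0,0,0,0,0,0,-1])

```text
time_s: 2.42
eef_pos: [504.0, 131.1, 164.3]
ee_rot: [0.001, 0.097, 0.995, 0.0]
force: [0.4, -0.3, -0.3]
grip_width: -0.004
```

>>> carry_out(steps=[0,0,0.2,0,0,0,-1,0,0,0.2,0,0,0,-1,0,0,0.2,0,0,0,-1,0,0,0.2,0,0,0,-1,0,0,0.1,0,0,0,-1,0,0,0.1,0,0,0,-1,0,0,0,0,0,0,-1])

```text
time_s: 3.0
eef_pos: [503.6, 130.9, 153.1]
ee_rot: [-0.0, 0.097, 0.995, -0.0]
force: [0.4, -0.2, -0.1]
grip_width: 0.003
```

>>> carry_out(steps=[0,0,0.1,0,0,0,-1,0,0,0.1,0,0,0,-1,0,0,0,0,0,0,-1])

```text
time_s: 3.25
eef_pos: [503.7, 130.9, 151.3]
ee_rot: [0.0, 0.097, 0.995, 0.0]
force: [0.2, -0.3, 0.3]
grip_width: 0.001
```

>>> carry_out(steps=[0,0,0.1,0,0,0,-1,0,0,0.1,0,0,0,-1,0,0,0,0,0,0,-1])

```text
time_s: 3.5
eef_pos: [503.7, 131.0, 149.4]
ee_rot: [0.0, 0.097, 0.995, 0.0]
force: [-1.0, 0.2, 2.1]
grip_width: -0.001
```

Contact at about z = 150, which is the pad (yielding near 2 N).

>>> carry_out(steps=[0,0,0.1,0,0,0,-1,0,0,0.1,0,0,0,-1,0,0,0,0,0,0,-1])

```text
time_s: 3.75
eef_pos: [503.7, 131.0, 147.2]
ee_rot: [0.0, 0.097, 0.995, 0.0]
force: [-0.0, -0.3, 3.2]
grip_width: -0.002
```

>>> carry_out(steps=[0,0,0.1,0,0,0,-1,0,0,0.1,0,0,0,-1,0,0,0,0,0,0,-1])

```text
time_s: 4.0
eef_pos: [503.7, 131.0, 145.3]
ee_rot: [0.0, 0.097, 0.995, 0.0]
force: [-0.3, -0.2, 4.2]
grip_width: 0.001
```

>>> carry_out(steps=[0,0,0.1,0,0,0,-1,0,0,0,0,0,0,-1,0,0,0,0,0,0,-1])

```text
time_s: 4.25
eef_pos: [503.8, 131.0, 145.1]
ee_rot: [0.0, 0.097, 0.995, 0.0]
force: [-3.4, -1.1, 11.0]
grip_width: -0.001
```

```bash
python3 - <<'E'
from rig import readout,cams
import cv2
for n in("wrist","side"): cv2.imwrite(f"pics/{n}3.png",cams.capture(n)[:,:,::-1])
print(readout.sense()['force'])
E
```

```text
[-3.14853907  0.35310681 10.7795255 ]
```

View pics/side3.png

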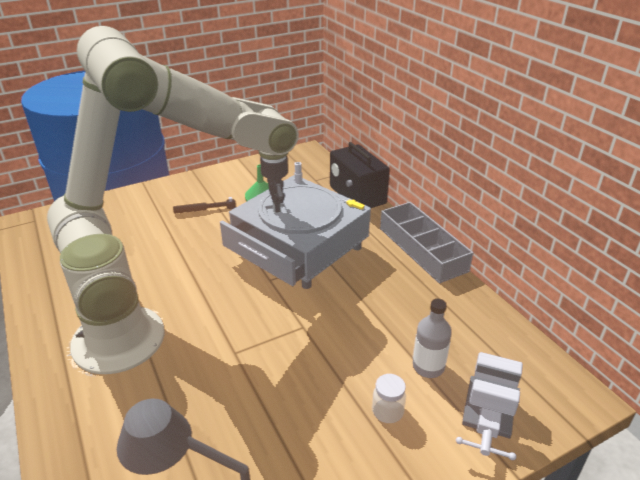

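View pics/wrist3.png

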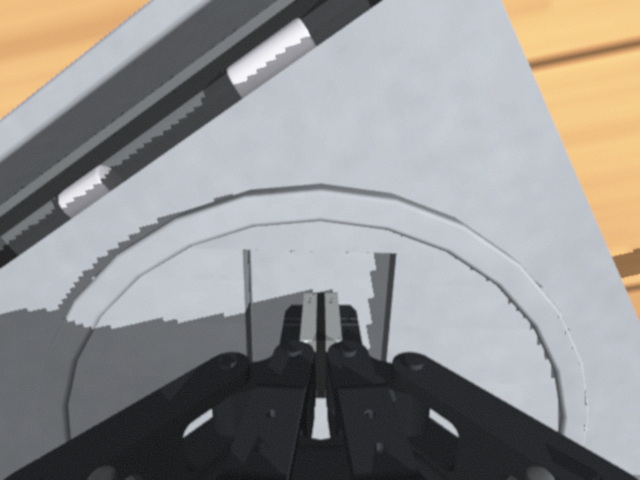

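Both views show the drawer open: side view at about (262,250), and the drawer gap at upper left in the wrist view. Now I'll lift clear.

>>> carry_out(steps=[0,0,-0.5,0,0,0,-1,0,0,-1.5,0,0,0,-1,0,0,-2,0,0,0,-1,0,0,-2,0,0,0,-1,0,0,-2,0,0,0,-1,0,0,-2,0,0,0,-1,0,0,-2,0,0,0,-1,0,0,0,0,0,0,-1,0,0,0,0,0,0,-1,0,0,0,0,0,0,-1])

```text
time_s: 5.18
eef_pos: [503.3, 130.9, 263.2]
ee_rot: [-0.001, 0.097, 0.995, -0.0]
force: [-0.5, 0.2, -1.0]
grip_width: 0.002
```

```bash
python3 - <<'E'
from rig import readout,cams
import cv2,numpy as np
a=[cams.capture(n)[:,:,::-1] for n in("scene","side")]
cv2.imwrite("pics/end.png",np.hstack([a[0][190:400,60:560][:, 40:440],a[1][130:340,140:540]]))
for n,b in zip(("scene","side"),a):cv2.imwrite(f"pics/{n}4.png",b)
s=readout.sense();print(s['force'],s['dq'].round(3))
E
```

```text
[-0.33410885 -0.06451424 -0.09813707] [ 0.    -0.    -0.007  0.     0.002  0.   ]
```

View pics/scene4.png

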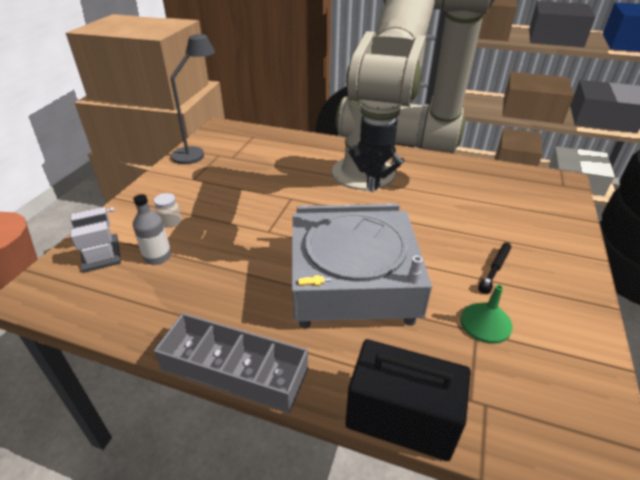

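View pics/side4.png

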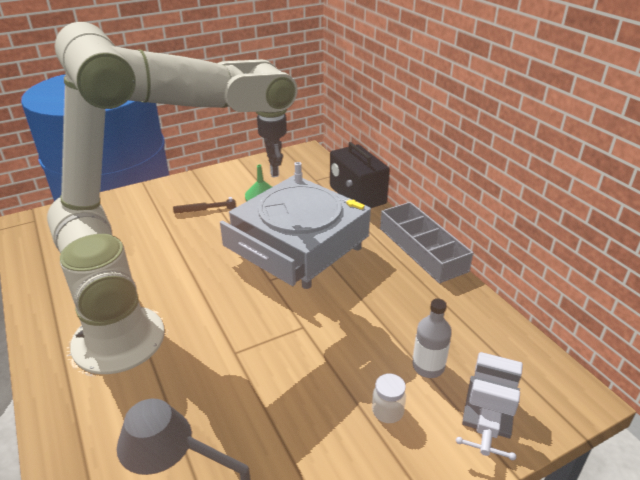

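The drawer stands out, its front edge at about (222,226) to (300,275) in the side view. All other objects are where they were, and the gripper is clear.

```bash
python3 -c "
from rig import finish_job
print(finish_job())"
```

```text
the job is handed in; nothing more can be done
None
```

The drawer is open and the job is handed in, with the arm about 110 mm clear above the box.

- **Finding the pad:** I located the box and the pad outline in the fixed cameras and checked them with the wrist camera. The pad centre came out 67–69 mm from the cover centre (68 mm given). The opening measured about 55–57 mm (57 mm given).
- **Pushing it in:** The shut fingertips met the pad at about z = 150 mm. It yielded from about 2 N to 4 N and bottomed near z = 145 mm at about 11 N.
- **Last checks:** The final pictures show the drawer sprung out. The socket, gauge, ratchet, funnel, bottle and jar are at the same pixel positions as at the start, and the tool force is about zero. The job took about 5.3 s.
- **Not measured:** I judged the drawer's travel and the objects' positions by eye from the pictures. No check failed. The box fit was off by up to 2.6 pixels at one corner, but that did not affect the push.

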